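# Open the child-safe sharps drawer with the release pin

## Task

Take the blue-handled release pin out of its stand and push it down through the orange-rimmed hole in the top of the drawer unit until the hidden latch lets go and the drawer springs open, feeling your way: the plastic latch breaks if the pin is forced. Then put the pin back upright in its stand, fully home, and let go, leaving the drawer open and the jar, stamp and bowl undisturbed.

Things in the scene. Friction and masses are not known exactly. Their poses are not given: they have to be found in the camera images.
- pin_grip (a point): Centre of the pin's blue round handle (18 mm diameter, 60 mm long: 30 mm above and below this point); z runs up along the pin. Under the handle are a flat metal collar (24 mm diameter, 6 mm thick) and the steel rod (6 mm diameter, 82 mm long, round end). It starts upright in the stand, collar on the stand's top; this point is then 122 mm above the table.
- pin_tip (a point): The round lower end of the pin's steel rod, 118 mm straight below the handle centre and 82 mm below the collar's underside.
- hole (a point): Centre of the access hole, at the level of the unit's top face: 8 mm in diameter, narrow bevel, orange rim of 23 mm outer diameter. It is on the middle line of the top, 40 mm from the rear edge. x points from drawer front to rear, z up. Straight below, hidden, is the round latch pad (28 mm wide); its depth is adjustable and differs each time: 18 to 60 mm below the top face.
- stand_hole (a point): Centre of the mouth of the hole in the stand's top. The stand is a dark wooden block fixed to the table, 70 x 70 mm, 86 mm high; its hole is 11 mm in diameter with a 2 mm bevel and goes right through to the table. z points up. With the pin fully home its collar lies flat on the top: the handle centre is 36 mm above this point and the tip 82 mm below it.
- drawer (a joint): How far the drawer has come out, in m: 0 shut and latched, 0.045 fully open. It springs out by itself towards the unit's front (-x of the unit) when the latch lets go, and stays out. The latch pad springs back with 4 N at first touch and 0.4 N more per mm; it lets go after about 6 mm of travel (6 to 7 N) and meets a hard stop after 8.5 mm (7.4 N).
- pin: The whole release pin, 40 to 90 g; origin at the tip, z up along the pin.
- unit: The drawer unit, a box fixed to the table, 200 mm deep (x), 150 mm wide (y), 110 mm high: wooden sides, white top 6 mm thick, orange drawer front. Origin at the centre of its underside, x from the drawer front to the rear, z up. More than 20 N from the pin anywhere on the unit or its latch breaks it.
- jar: Bystander: lidded blue glaze jar, 60 mm diameter, 75 mm high; origin at the centre of its underside.
- stamp: Bystander: wooden stamp block 50 x 50 x 32 mm with paper and red mark on top; origin at the centre of its underside.
- bowl: Bystander: small terracotta bowl, 84 mm diameter, 45 mm high; origin at the centre of its underside.

How it is judged:
On the way, in this order (a step that is already met when the one before it is completed fails the run):
1. the pin is drawn right out of its stand (z of pin_tip in the frame of stand_hole above 0.004 m), for 0.1 s.
2. the drawer springs open while the pin reaches at least 15 mm into the hole (z of pin_tip in the frame of hole below -0.015 m and horizontal distance between pin_tip and hole below 0.008 m and value of joint drawer above 0.03 m), for 0.1 s.
At the end, for the whole second after the job is handed in: The drawer is out by more than 30 mm; the pin stands released and at rest in its stand, its handle centre within 8 mm of the hole's axis, its collar within 3 mm of the stand's top, tilted less than 0.08 rad (value of joint drawer above 0.03 m and horizontal distance between pin_grip and stand_hole below 0.008 m and z of pin_grip in the frame of stand_hole between 0.03 and 0.039 m and angle between pin_grip's own z axis and vertical below 0.08 rad and linear speed of pin below 0.02 m/s); the robot touches nothing.
It fails at once if the pin presses on the drawer unit or its latch with more than 20 N (contact force between pin and unit above 20 N).
It fails at once if the jar is moved by more than 20 mm or tipped by more than 0.3 rad (distance of jar from where it was at the start of the episode above 0.02 m or angle between jar's own z axis and vertical above 0.3 rad).
It fails at once if the stamp is moved by more than 20 mm or tipped by more than 0.3 rad (distance of stamp from where it was at the start of the episode above 0.02 m or angle between stamp's own z axis and vertical above 0.3 rad).
It fails at once if the bowl is moved by more than 20 mm or tipped by more than 0.3 rad (distance of bowl from where it was at the start of the episode above 0.02 m or angle between bowl's own z axis and vertical above 0.3 rad).
It also fails if it takes over 64 s, if anything falls off the work surface, if the arm or the gripper's body presses on something with over 40 N, if the wrist force passes 120 N, or if a joint passes its speed limit or range.

## Robot

A 6-joint arm with a two-finger parallel gripper is mounted at the origin on the work surface. World frame = base frame: x ahead of the robot, y to its left, z up, the work surface at z = 0. Lengths are in m, angles in rad, forces in N, time in s.
With the tool pointing down it reaches from about 0.3 to 0.775 m from the base axis. Payload 14.6 kg.
Tool frame: the origin (TCP) lies on the mounting face of the last link; the fingertips stand 199 mm ahead of it and the grasp point (between the pads) lies 180 mm ahead of it; z points along the fingers, y is the direction in which the jaws open and shut (so a half turn about z gives the same grasp; the last joint's range is limited). The gripper opens to 94 mm and grips with 3 to 60 N. Pads are 16 mm wide; open, the fingers measure 119 mm over their backs; the gripper's body (75 mm by 177 mm) begins 78 mm behind the grasp point.
Start: joints at [-0.067, 0.3, 1.521, -0, 1.321, -0.067], TCP at [0.55, -0, 0.405] pointing down, gripper open.
Joint ranges: [-3.03, 3.03], [-0.79, 2.21], [0.23, 2.52], [-1.04, 4.18], [0, 3.07], [-2.55, 2.55]. Speed limits (rad/s): [2.22, 2.22, 2.57, 3.14, 3.14, 3.14].

## Interface

Orientations are given as [roll, pitch, yaw] about the fixed x, y, z axes, in that order (R = Rz(yaw) Ry(pitch) Rx(roll)).
In Python, from station import sensors, vision, job gives the robot as it stands. The module is installed in compiled form; this text tells all that it offers.
- The arm moves only by the tool arm_command, never from a script. Its argument "plan" is one flat list of numbers, 5 for each row, row after row: the closure, from -1 (fully open) to 1 (shut), so that 0 is half open, then the shift along the world's x, y, z scaled (see below), then the turn about the world's z scaled (see below). A call has 1 to 20 rows; each row is the pose to reach, as a shift and turn from the pose commanded when the call began; what a row does not reach only later rows make up. The controller multiplies each number of a shift by 400 mm and each number of a turn by 120 degrees. A row lasts 1/10 s, in which the tool goes at most 50 mm and 8.59 degrees, less where a joint would pass 70% of its speed; a pose out of reach is approached as far as the arm can. A call with a number of a shift or a turn outside -1 to 1 is refused whole. A call with a gripper value outside its range is refused whole. The fingers move at their own pace and stop on an object; "newtons" is the grip in N (left out, the last holds). Time passes only in rows, so rows that repeat a pose let the fingers close. It gives the time, the measured TCP pose, the force and the opening at its end, in the units of the state.
- sensors.get_obs(): the state, without advancing time (a new reading comes with each control period).
- vision.camera(name): name is "scene" or "side" or "wrist"; returns the picture (420x560x3 uint8, blue, green, red); there is no depth.
- vision.camera_params(name): a dict with "intrinsics" (3x3 intrinsics, pixels), "rvec" (rotation vector, rad) and "tvec" (3), from world to camera coordinates, as OpenCV has them. Camera axes: x right, y down, z forward; pixel columns grow to the right and rows downward; lengths in m; the calibration is good to about 2 mm. A picture is of the moment at which its call begins: read the wrist's pose just before it. camera_params takes no time and is no camera call; for the wrist camera it gives the pose at the moment of the call.
- job.hand_in(): hands the job in, once; it reports no verdict.
Trained networks look in the newest picture that a camera, given by its name, has taken for a name from the list of things; names that differ only in an ending like _2 or _b are one class to them, and where a whole thing is asked for, a point or a joint stands for the part that bears it (a point fixed in the world has none). Each returns a list of dicts, best first, with "confidence" (0 to 1); they miss things now and then, are a little off and sometimes report something else, mostly with a low value. They report only what shows in the picture. A call takes as long as a camera call.
- vision.search_frame(name, camera): "at" ([row, column] in pixels, amid what is visible of it).
- vision.silhouettes(name, camera): "mask" (420x560 bool, what is visible of it) and "at" ([row, column] in pixels, amid what is visible of it).
- vision.pinpoint(name, camera): "at" ([row, column] in pixels: a listed point, or the origin of a listed thing).
The state is a dict: "time_s": time; "qpos": joint angles; "joint_vel": joint speeds; "tau": joint torques, N m; "ee_pos": TCP position; "eef_rot": TCP orientation; "force": force on the tool from outside, world axes, zero at the start; "moment": the same for the moment, N m; "grip_width": finger opening in m.
Only numpy, scipy, OpenCV 4.12 (cv2) and the standard library are available. Lean on these libraries where they do the work, as an engineer would, in place of code of your own. Each camera call takes 0.05 s, during which the arm holds its last target.

## Working session

There is one attempt and no reset: what is moved stays moved. The work goes in short steps, Python scripts to look and compute and a tool call to move; the robot and the scene stay as the last step left them, time stands still between calls to the robot, and variables do not carry over. Pictures are saved under pics/ and viewed, and the job is handed in when it is done.

Besides the shell and the picture viewer there is one more tool, called after ">>>" as a command line: name --argument value ..., lists and objects as JSON in quotes. arm_command: Moves the arm, as the interface text tells. Its arguments: {"type":"object","properties":{"plan":{"type":"array"},"newtons":{"type":"number"}},"required":["plan"]}

```bash
mkdir -p pics; cat > h.py <<'E'
import numpy as np, cv2
from station import sensors, vision, job
def P(cam):
    p=vision.camera_params(cam);R=cv2.Rodrigues(np.array(p["rvec"],float))[0]
    return np.array(p["intrinsics"],float),R,np.array(p["tvec"],float).ravel()
def ray(cam,at):
    K,R,t=P(cam); d=R.T@np.linalg.inv(K)@np.array([at[1],at[0],1.]); return -R.T@t,d/np.linalg.norm(d)
def atz(cam,at,z):
    c,d=ray(cam,at); return c+d*(z-c[2])/d[2]
def tri(l):
    A=np.zeros((3,3));b=np.zeros(3)
    for cam,at in l:
        c,d=ray(cam,at);M=np.eye(3)-np.outer(d,d);A+=M;b+=M@c
    return np.linalg.solve(A,b)
def proj(cam,X):
    K,R,t=P(cam);x=K@(R@np.array(X)+t);return x[1]/x[2],x[0]/x[2]
E
python3 - <<'E'
from h import *
np.set_printoptions(precision=4,suppress=True)
o=sensors.get_obs(); print({k:np.round(v,4) for k,v in o.items()})
for c in ["scene","side","wrist"]:
    cv2.imwrite(f"pics/{c}0.png",vision.camera(c))
    K,R,t=P(c);print(c,K[0,0],-R.T@t)
    for n in ["pin_grip","stand_hole","hole","jar","stamp","bowl","unit","pin_tip"]:
        r=vision.pinpoint(n,c)
        print(c,n,[(np.round(x["at"],1),round(x["confidence"],2)) for x in r[:2]])
E
```

```text
{'time_s': np.float64(0.0), 'qpos': array([-0.0666,  0.3005,  1.5216, -0.    ,  1.3207, -0.0666]), 'joint_vel': array([-0.0004,  0.0007,  0.0002, -0.0014,  0.0015, -0.0008]), 'tau': array([ -0.0015, -53.1806, -35.2736,   0.0708,   0.0244,  -0.    ]), 'ee_pos': array([0.55  , 0.    , 0.4041]), 'eef_rot': array([-3.1404, -0.0001,  1.5708]), 'force': array([-0.1147,  0.3123, -0.6438]), 'moment': array([ 0.008 , -0.0226,  0.002 ]), 'grip_width': np.float64(0.0939)}
scene 449.6729446002488 [ 1.095  -0.25    0.8951]
scene pin_grip [(array([213.5, 158.5]), 0.62)]
scene stand_hole [(array([222.7, 164.9]), 0.71)]
scene hole [(array([155.3, 359. ]), 0.72)]
scene jar [(array([308.2, 222.8]), 0.79), (array([213.2, 161.8]), 0.33)]
scene stamp [(array([281.1, 314.4]), 0.71)]
scene bowl [(array([236.6, 371.2]), 0.95)]
scene unit []
scene pin_tip []
side 491.3636046335545 [ 0.2721 -0.7313  0.6168]
side pin_grip [(array([286.8, 273.2]), 0.74)]
side stand_hole [(array([302.6, 272.8]), 0.81)]
side hole [(array([161.5, 207.7]), 0.71)]
side jar [(array([290.6, 362.2]), 0.86)]
side stamp [(array([227.6, 321.6]), 0.58)]
side bowl [(array([227.1, 316.3]), 0.74), (array([192.3, 272. ]), 0.65)]
side unit [(array([211. , 186.9]), 0.72)]
side pin_tip []
wrist 323.74293061872345 [0.5504 0.078  0.3855]
wrist pin_grip []
wrist stand_hole [(array([410.1, 246.8]), 0.59), (array([182.8, 445.7]), 0.22)]
wrist hole []
wrist jar []
wrist stamp [(array([182.8, 446.5]), 0.71)]
wrist bowl [(array([ 17.2, 429.2]), 0.92)]
wrist unit [(array([  2.3, 243.3]), 0.55)]
wrist pin_tip []
```

```bash
python3 - <<'E'
from h import *
np.set_printoptions(precision=4,suppress=True)
print("grip",tri([("scene",(213.5,158.5)),("side",(286.8,273.2))]))
print("sh",tri([("scene",(222.7,164.9)),("side",(302.6,272.8))]),atz("scene",(222.7,164.9),.086),atz("side",(302.6,272.8),.086))
print("gripz",atz("scene",(213.5,158.5),.122),atz("side",(286.8,273.2),.122))
print("hole",tri([("scene",(155.3,359)),("side",(161.5,207.7))]),atz("scene",(155.3,359),.11),atz("side",(161.5,207.7),.11))
for n,a,b in [("jar",(308.2,222.8),(290.6,362.2)),("stamp",(281.1,314.4),(227.6,321.6)),("bowl",(236.6,371.2),(192.3,272))]:
    print(n,tri([("scene",a),("side",b)]))
print("unit",atz("side",(211,186.9),0))
E
```

```text
grip [ 0.5156 -0.2436  0.1212]
sh [ 0.5174 -0.2387  0.0843] [ 0.5197 -0.2397  0.086 ] [ 0.5161 -0.2389  0.086 ]
gripz [ 0.5175 -0.2446  0.122 ] [ 0.5147 -0.2428  0.122 ]
hole [0.5702 0.2129 0.1068] [0.5662 0.2169 0.11  ] [0.5691 0.1962 0.11  ]
jar [ 0.7181 -0.2002 -0.0018]
stamp [0.752  0.0019 0.0004]
bowl [0.7156 0.1715 0.0057]
unit [0.5095 0.1903 0.    ]
```

View pics/scene0.png

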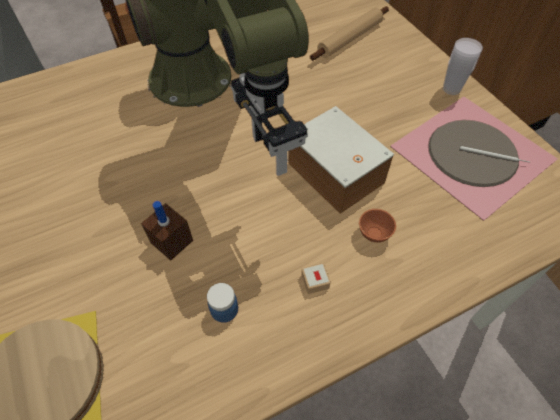

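View pics/side0.png

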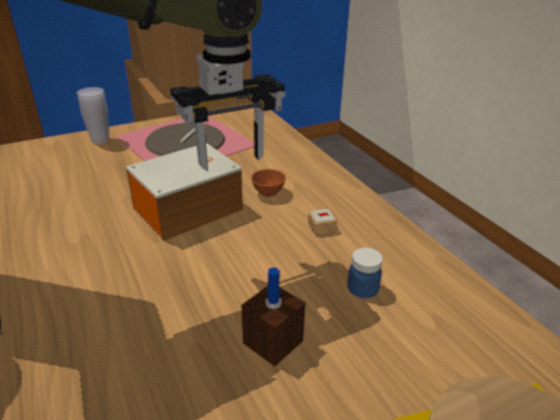

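View pics/wrist0.png

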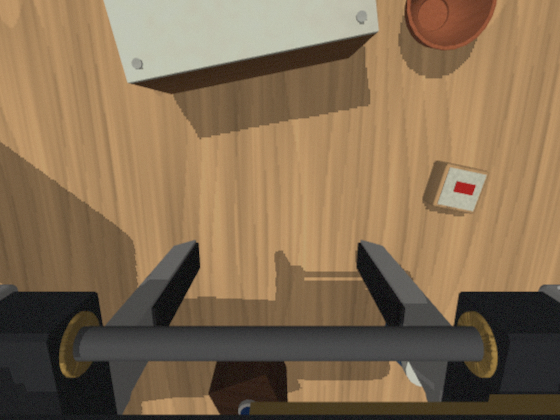

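The scene picture shows the pin's blue handle at (row 213, col 158) in the dark stand, and the orange hole at (157, 359) on the white top. Jar, stamp and bowl are well clear. The heights agree with the given 0.122, 0.086 and about 0.11 m. The side view of the hole is partly hidden by a finger. Next I'll get a closer wrist view of the stand.

>>> arm_command --plan '[-1,-0.08,-0.12,0,0,-1,-0.08,-0.25,0,0,-1,-0.08,-0.37,0,0,-1,-0.08,-0.37,0,0,-1,-0.08,-0.37,0,0,-1,-0.08,-0.37,0,0,-1,-0.08,-0.37,0,0]'

```text
time_s: 2.05
ee_pos: [0.5182, -0.1468, 0.4047]
eef_rot: [3.142, -0.0, 1.572]
force: [0.4, 1.7, 0.1]
grip_width: 0.0939
```

```bash
python3 - <<'E'
from h import *
np.set_printoptions(precision=4,suppress=True)
o=sensors.get_obs();print(o["time_s"],o["ee_pos"],o["eef_rot"])
cv2.imwrite("pics/wrist1.png",vision.camera("wrist"));vision.camera("scene");vision.camera("side")
for n,z in [("pin_grip",.122),("stand_hole",.086),("hole",.11)]:
    l=[]
    for c in ["wrist","scene","side"]:
        r=vision.pinpoint(n,c)
        if r: print(n,c,r[0]["at"],round(r[0]["confidence"],2),atz(c,r[0]["at"],z)); l.append((c,r[0]["at"]))
    if len(l)>1: print(" tri",tri(l))
E
```

```text
2.05 [ 0.5182 -0.1468  0.4047] [ 3.1416 -0.0001  1.5724]
pin_grip wrist [310.0, 275.0] 0.69 [ 0.5161 -0.2372  0.122 ]
pin_grip scene [215.3, 158.6] 0.8 [ 0.5219 -0.2458  0.122 ]
pin_grip side [285.1, 274.0] 0.72 [ 0.5174 -0.2399  0.122 ]
 tri [ 0.5175 -0.2418  0.1193]
stand_hole wrist [294.8, 277.7] 0.91 [ 0.5184 -0.2428  0.086 ]
stand_hole scene [221.6, 162.2] 0.9 [ 0.5143 -0.2439  0.086 ]
stand_hole side [301.8, 272.1] 0.9 [ 0.5159 -0.2369  0.086 ]
 tri [ 0.5164 -0.2418  0.0892]
hole scene [155.6, 358.1] 0.59 [0.5661 0.2146 0.11  ]
hole side [159.6, 209.0] 0.91 [0.5748 0.2035 0.11  ]
 tri [0.5727 0.2083 0.1123]
```

View pics/wrist1.png

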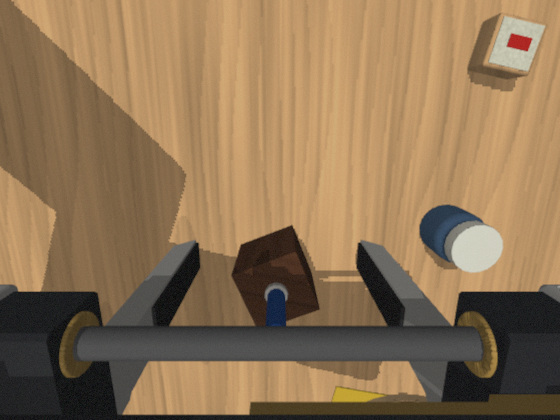

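>>> arm_command --plan '[-1,0,-0.11,0,0,-1,0,-0.23,0,0,-1,0,-0.23,-0.08,0,-1,0,-0.23,-0.16,0,-1,0,-0.23,-0.25,0,-1,0,-0.23,-0.255,0,-1,0,-0.23,-0.255,0,-1,0,-0.23,-0.255,0,-1,0,-0.23,-0.255,0]' --newtons 25

```text
time_s: 3.55
ee_pos: [0.5183, -0.24, 0.3045]
eef_rot: [3.139, 0.001, 1.571]
force: [-0.1, 0.1, -0.7]
grip_width: 0.0941
```

```bash
python3 - <<'E'
from h import *
o=sensors.get_obs();print(o["time_s"],o["ee_pos"],o["eef_rot"],o["force"])
a=vision.camera("wrist");b=vision.camera("side")
cv2.imwrite("pics/w2.png",a);cv2.imwrite("pics/s2.png",cv2.resize(b[180:390,160:440],None,fx=2.5,fy=2.5))
E
```

```text
3.55 [ 0.51825858 -0.24002787  0.30451201] [3.13916509e+00 1.30127896e-03 1.57095266e+00] [-0.07750578  0.05037407 -0.65280917]
```

View pics/w2.png

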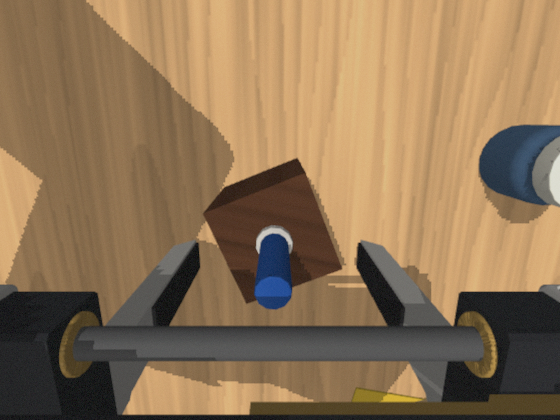

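View pics/s2.png

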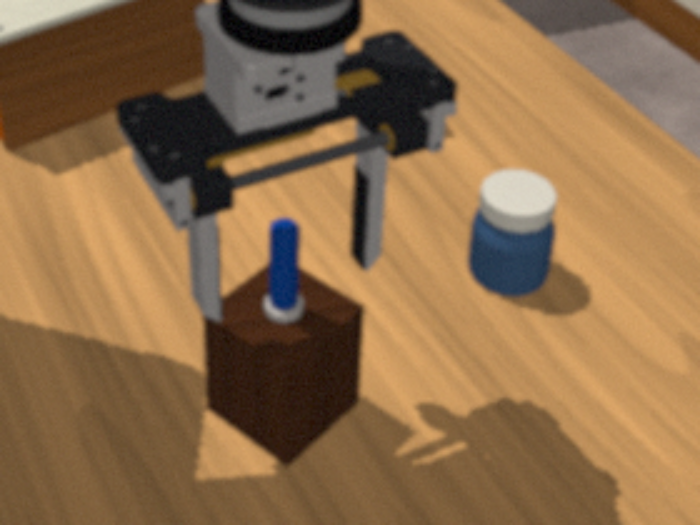

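```bash
python3 - <<'E'
from h import *
np.set_printoptions(precision=4,suppress=True)
print(atz("wrist",(292,273),.152),atz("wrist",(240,274),.092))
c=np.array([atz("wrist",p,.086) for p in [(213,205),(173,303),(268,342),(303,248)]]);print(c,c.mean(0))
print([np.linalg.norm(c[i]-c[i-1]) for i in range(4)])
for n,z in [("pin_grip",.122),("stand_hole",.086)]:
  for r in vision.pinpoint(n,"wrist"): print(n,r["at"],r["confidence"],atz("wrist",r["at"],z))
E
```

```text
[ 0.5166 -0.2375  0.152 ] [ 0.5165 -0.2348  0.092 ]
[[ 0.4725 -0.2187  0.086 ]
 [ 0.5345 -0.1931  0.086 ]
 [ 0.5619 -0.2571  0.086 ]
 [ 0.4983 -0.2834  0.086 ]] [ 0.5168 -0.2381  0.086 ]
[np.float64(0.06966795990571908), np.float64(0.06709411153847566), np.float64(0.06964877717336315), np.float64(0.06884188013968846)]
pin_grip [264.5, 275.5] 0.91 [ 0.5174 -0.2375  0.122 ]
```

Handle centre and stand centre both measure about (0.517, -0.238), and the tool is within 2 mm of that. Closing.

>>> arm_command --plan '[-1,-0.003,0.006,0,0,1,-0.003,0.006,0,0,1,-0.003,0.006,0,0,1,-0.003,0.006,0,0,1,-0.003,0.006,0,0,1,-0.003,0.006,0,0,1,-0.003,0.006,0,0,1,-0.003,0.006,0,0,1,-0.003,0.006,0,0,1,-0.003,0.006,0,0]' --newtons 25

```text
time_s: 4.75
ee_pos: [0.5168, -0.2376, 0.3026]
eef_rot: [-3.142, -0.0, 1.571]
force: [-0.7, -0.3, -0.8]
grip_width: 0.0259
```

>>> arm_command --plan '[1,0,0,0,0,1,0,0,0,0,1,0,0,0,0,1,0,0,0,0]'

```text
time_s: 5.15
ee_pos: [0.5168, -0.2376, 0.3026]
eef_rot: [-3.142, -0.0, 1.571]
force: [-0.3, 0.4, -0.3]
grip_width: 0.0177
```

>>> arm_command --plan '[1,0,0,0.05,0,1,0,0,0.12,0,1,0,0,0.2,0,1,0,0,0.29,0,1,0,0,0.38,0,1,0,0,0.4,0,1,0,0,0.4,0,1,0,0,0.4,0,1,0,0,0.4,0]'

```text
time_s: 6.05
ee_pos: [0.5169, -0.2377, 0.4609]
eef_rot: [-3.139, -0.001, 1.571]
force: [-1.0, 1.2, -0.6]
grip_width: 0.0175
```

```bash
python3 - <<'E'
from h import *
o=sensors.get_obs();print(o["time_s"],o["ee_pos"],o["eef_rot"],o["force"],o["grip_width"])
a=vision.camera("wrist");b=vision.camera("side");c=vision.camera("scene")
cv2.imwrite("pics/w3.png",a);cv2.imwrite("pics/s3.png",b);cv2.imwrite("pics/c3.png",c)
for k in ["side","scene","wrist"]:
  for n in ["pin_tip","hole","stand_hole"]:
    print(k,n,[(r["at"],round(r["confidence"],2)) for r in vision.pinpoint(n,k)[:1]])
E
```

```text
6.05 [ 0.51688553 -0.23765065  0.46089977] [-3.13923114e+00 -1.24701141e-03  1.57080826e+00] [-0.97405281  1.16478485 -0.55720263] 0.017479725224020498
side pin_tip [([265.7, 272.2], 0.74)]
side hole [([158.4, 207.0], 0.59)]
side stand_hole [([301.3, 274.8], 0.93)]
scene pin_tip [([202.3, 152.9], 0.59)]
scene hole [([156.6, 359.9], 0.93)]
scene stand_hole [([221.5, 162.8], 0.73)]
wrist pin_tip [([211.6, 279.3], 0.84)]
wrist hole [([149.1, 429.7], 0.5)]
wrist stand_hole [([196.5, 278.5], 0.84)]
```

View pics/w3.png

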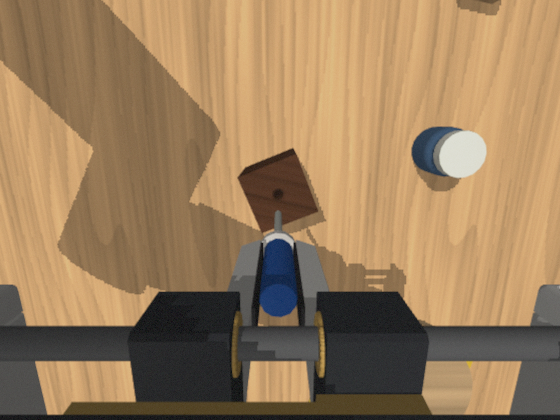

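View pics/s3.png

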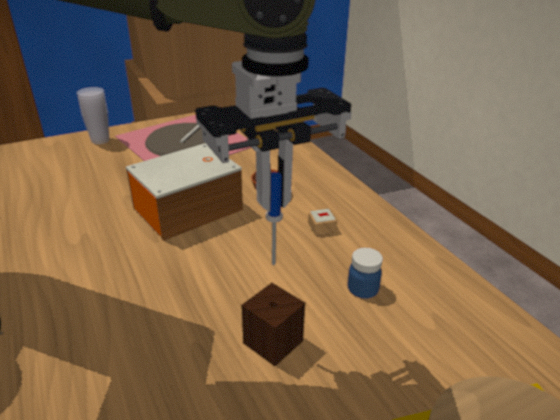

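View pics/c3.png

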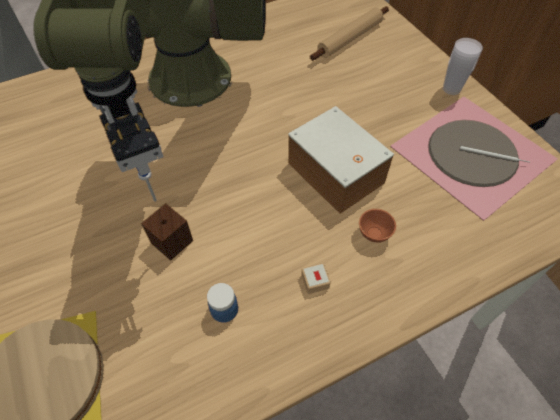

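The pin is out and hangs straight. The stand hole is empty at (194, 278) in the wrist view, and both fixed views now show the orange hole unobstructed. Next: tip, hole and stand-hole positions.

```bash
python3 - <<'E'
from h import *
np.set_printoptions(precision=4,suppress=True)
ee=sensors.get_obs()["ee_pos"]
t=[("side",(265.7,272.2)),("scene",(202.3,152.9)),("wrist",(211.6,279.3))]
print("tip",tri(t),"expected",ee-[0,0,.2986])
print([np.round(np.array(proj(c,ee-[0,0,.2986])),1) for c,_ in t])
for c,f,box in [("side","pics/s3.png",(150,170,195,222)),("scene","pics/c3.png",(145,170,345,375))]:
    im=cv2.imread(f);r0,r1,c0,c1=box;p=im[r0:r1,c0:c1]
    h=cv2.cvtColor(p,cv2.COLOR_BGR2HSV);m=(h[...,1]>90)
    ys,xs=np.nonzero(m);at=((ys.min()+ys.max())/2+r0,(xs.min()+xs.max())/2+c0)
    print(c,m.sum(),at,(ys.mean()+r0,xs.mean()+c0),atz(c,at,.11),atz(c,(ys.mean()+r0,xs.mean()+c0),.11))
    cv2.imwrite(f"pics/h_{c}.png",cv2.resize(p,None,fx=14,fy=14,interpolation=0))
print("hole nets",atz("side",(158.4,207),.11),atz("scene",(156.6,359.9),.11))
print("sh",atz("side",(301.3,274.8),.086),atz("scene",(221.5,162.8),.086),atz("wrist",(194,278),.086))
E
```

```text
tip [ 0.516  -0.2419  0.1606] expected [ 0.5168 -0.2376  0.164 ]
[array([262.4, 273.1]), array([200.3, 156.9]), array([211.4, 277.3])]
side 36 (np.float64(159.0), np.float64(207.5)) (np.float64(159.02777777777777), np.float64(207.27777777777777)) [0.5728 0.2076 0.11  ] [0.5723 0.2077 0.11  ]
scene 33 (np.float64(162.0), np.float64(363.5)) (np.float64(159.0), np.float64(357.8181818181818)) [0.5878 0.2151 0.11  ] [0.5744 0.2085 0.11  ]
hole nets [0.5727 0.2108 0.11  ] [0.5705 0.2166 0.11  ]
sh [ 0.5201 -0.2377  0.086 ] [ 0.5147 -0.2427  0.086 ] [ 0.5175 -0.239   0.086 ]
```

View pics/h_scene.png

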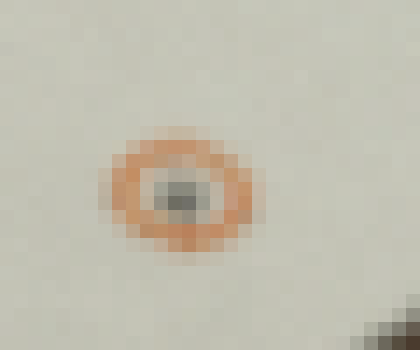

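The hole is at about (0.5725, 0.2085) from both views. Carrying the pin over, stopping just short for a wrist look.

>>> arm_command --plan '[1,0.01,0.05,0,0,1,0.03,0.15,0,0,1,0.05,0.26,0,0,1,0.07,0.37,0,0,1,0.08,0.48,0,0,1,0.1,0.59,0,0,1,0.11,0.7,0,0,1,0.12,0.8,0,0,1,0.13,0.9,0,0,1,0.14,0.96,0,0,1,0.14,1.0,0,0,1,0.14,1.0,0,0,1,0.14,1.0,0,0,1,0.14,1.0,0,0,1,0.14,1.0,0,0]'

```text
time_s: 8.15
ee_pos: [0.5729, 0.1613, 0.4628]
eef_rot: [3.141, 0.0, 1.569]
force: [-0.2, -0.1, -0.5]
grip_width: 0.0173
```

```bash
python3 - <<'E'
from h import *
np.set_printoptions(precision=4,suppress=True)
o=sensors.get_obs();print(o["time_s"],o["ee_pos"],o["eef_rot"],o["force"],o["grip_width"])
a=vision.camera("wrist");cv2.imwrite("pics/w4.png",a)
for n,z in [("hole",.11),("pin_tip",o["ee_pos"][2]-.2986)]:
    print(n,[(r["at"],round(r["confidence"],2),atz("wrist",r["at"],z)) for r in vision.pinpoint(n,"wrist")[:1]])
h=cv2.cvtColor(a,cv2.COLOR_BGR2HSV);m=((h[...,1]>90)&(h[...,0]<20)&(h[...,2]>150)).astype(np.uint8)
n,l,s,c=cv2.connectedComponentsWithStats(m)
for i in range(1,n):
    if s[i,4]>40: print(s[i],c[i],atz("wrist",(s[i,1]+s[i,3]/2-.5,s[i,0]+s[i,2]/2-.5),.11))
E
```

```text
8.15 [0.5729 0.1613 0.4628] [3.1414 0.     1.5694] [-0.214  -0.1358 -0.5438] 0.017319314125580645
hole [([147.1, 282.9], 0.8, array([0.5786, 0.2143, 0.11  ]))]
pin_tip [([214.7, 280.5], 0.65, array([0.5757, 0.1588, 0.1642]))]
[     0      0    560    325 114681] [292.0406 132.1115] [0.5751 0.1994 0.11  ]
[267 139  23  23 234] [278.4188 149.9402] [0.5736 0.2116 0.11  ]
[291 231  21  13 150] [301.6267 236.4933] [0.5986 0.1176 0.11  ]
[365 274  19   5  58] [373.3448 275.8966] [0.6821 0.0707 0.11  ]
[408 289   9   9  49] [411.7143 292.9388] [0.7275 0.0491 0.11  ]
[  36  362   41   52 1368] [ 54.7727 386.9883] [ 0.2942 -0.0827  0.11  ]
[ 422  362   86   52 3790] [462.5296 386.5417] [ 0.808  -0.0836  0.11  ]
[259 375  51  27 885] [288.3085 390.8328] [ 0.5809 -0.084   0.11  ]
```

View pics/w4.png

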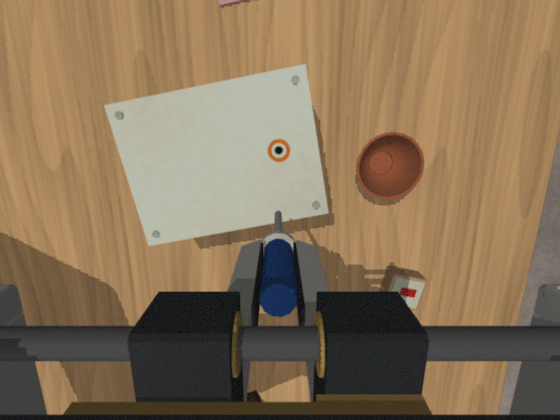

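The wrist view shows the rim centred at (150, 278) and the tip at about (212, 278). Now hovering about 10 mm above the hole, to see tip and hole together.

>>> arm_command --plan '[1,0,0.06,0,0,1,0,0.122,-0.03,0,1,0,0.122,-0.07,0,1,0,0.122,-0.1,0,1,0,0.122,-0.11,0,1,0,0.122,-0.11,0,1,0,0.122,-0.11,0,1,0,0.122,-0.11,0]'

```text
time_s: 9.1
ee_pos: [0.5729, 0.2109, 0.4195]
eef_rot: [3.14, -0.0, 1.57]
force: [0.0, -0.1, -0.2]
grip_width: 0.0182
```

```bash
python3 - <<'E'
from h import *
np.set_printoptions(precision=4,suppress=True)
o=sensors.get_obs();print(o["time_s"],o["ee_pos"],o["eef_rot"],o["force"],o["grip_width"])
a=vision.camera("wrist");b=vision.camera("side");c=vision.camera("scene")
tz=o["ee_pos"][2]-.2986
X=np.r_[o["ee_pos"][:2],tz];print("tip",X,[np.round(proj(k,X),1) for k in("wrist","side","scene")])
w=a[160:260,230:330]; cv2.imwrite("pics/w5.png",cv2.resize(w,None,fx=6,fy=6,interpolation=0))
cv2.imwrite("pics/s5.png",np.hstack([cv2.resize(b[130:180,180:230],None,fx=8,fy=8,interpolation=0),cv2.resize(c[130:180,335:385],None,fx=8,fy=8,interpolation=0)]))
E
```

```text
9.1 [0.5729 0.2109 0.4195] [ 3.1404 -0.0004  1.5704] [ 0.0062 -0.1313 -0.1922] 0.01820957371071126
tip [0.5729 0.2109 0.1209] [array([211.8, 277.2]), array([154. , 206.7]), array([155., 359.])]
```

View pics/w5.png

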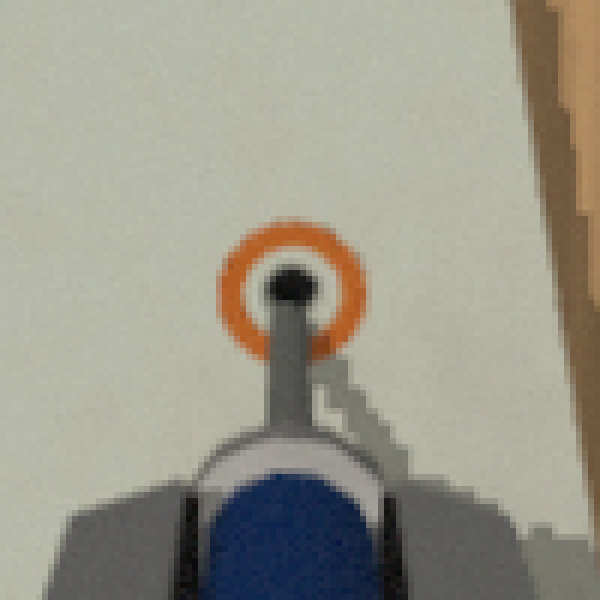

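View pics/s5.png

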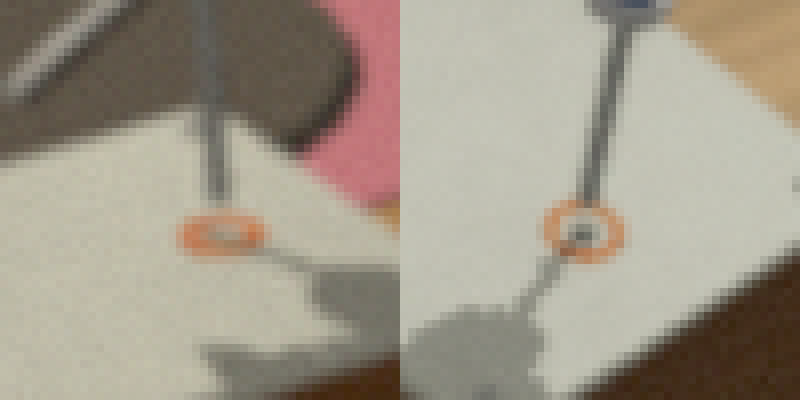

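```bash
python3 - <<'E'
from h import *
np.set_printoptions(precision=4,suppress=True)
a=vision.camera("wrist")
h=cv2.cvtColor(a,cv2.COLOR_BGR2HSV);m=((h[...,1]>100)&(h[...,0]<20)&(h[...,2]>150))
m[:190]=0;m[230:]=0;m[:,:260]=0;m[:,300:]=0
ys,xs=np.nonzero(m)
e=cv2.fitEllipse(cv2.convexHull(np.c_[xs,ys].astype(np.int32)));print(e)
H=atz("wrist",(e[0][1],e[0][0]),.11);print("hole",H)
# rod center col for rows
g=cv2.cvtColor(a,cv2.COLOR_BGR2GRAY)
for r in range(203,232,2): print(r,list(g[r,270:288]))
ee=sensors.get_obs()["ee_pos"]
for z in(.121,.13,.14,.15): print(z,proj("wrist",[ee[0],ee[1],z]))
E
```

```text
((278.4658203125, 208.71273803710938), (23.50971221923828, 24.34140396118164), 100.49359893798828)
hole [0.574  0.2109 0.11  ]
203 [np.uint8(114), np.uint8(116), np.uint8(128), np.uint8(155), np.uint8(176), np.uint8(180), np.uint8(181), np.uint8(170), np.uint8(169), np.uint8(173), np.uint8(174), np.uint8(178), np.uint8(179), np.uint8(171), np.uint8(147), np.uint8(122), np.uint8(117), np.uint8(117)]
205 [np.uint8(116), np.uint8(141), np.uint8(171), np.uint8(181), np.uint8(172), np.uint8(137), np.uint8(103), np.uint8(71), np.uint8(46), np.uint8(34), np.uint8(71), np.uint8(114), np.uint8(156), np.uint8(177), np.uint8(180), np.uint8(171), np.uint8(138), np.uint8(118)]
207 [np.uint8(127), np.uint8(168), np.uint8(182), np.uint8(164), np.uint8(117), np.uint8(53), np.uint8(22), np.uint8(22), np.uint8(17), np.uint8(27), np.uint8(19), np.uint8(22), np.uint8(63), np.uint8(139), np.uint8(175), np.uint8(182), np.uint8(161), np.uint8(129)]
209 [np.uint8(140), np.uint8(173), np.uint8(181), np.uint8(161), np.uint8(115), np.uint8(64), np.uint8(23), np.uint8(11), np.uint8(17), np.uint8(18), np.uint8(2
[... 2629 characters left out ...]
nt8(87), np.uint8(82), np.uint8(78), np.uint8(75), np.uint8(76), np.uint8(152), np.uint8(178), np.uint8(178), np.uint8(144), np.uint8(122), np.uint8(119)]
231 [np.uint8(160), np.uint8(154), np.uint8(146), np.uint8(128), np.uint8(105), np.uint8(97), np.uint8(95), np.uint8(100), np.uint8(97), np.uint8(90), np.uint8(88), np.uint8(87), np.uint8(98), np.uint8(118), np.uint8(126), np.uint8(146), np.uint8(171), np.uint8(143)]
0.121 (np.float64(211.6431551400465), np.float64(277.1780381158519))
0.13 (np.float64(214.43666322712824), np.float64(277.16615833277336))
0.14 (np.float64(217.75027319707635), np.float64(277.15206674383836))
0.15 (np.float64(221.30823671576528), np.float64(277.1369360073286))
```

>>> arm_command --plan '[1,0.001,0,-0.01,0,1,0.001,0,-0.02,0,1,0.001,0,-0.023,0,1,0.001,0,-0.025,0,1,0.001,0,-0.0275,0,1,0.001,0,-0.0275,0]'

```text
time_s: 9.9
ee_pos: [0.5732, 0.2112, 0.4076]
eef_rot: [-3.141, 0.0, 1.571]
force: [-0.2, -0.8, -0.4]
grip_width: 0.0173
```

>>> arm_command --plan '[1,0,0,-0.0025,0,1,0,0,-0.005,0,1,0,0,-0.005,0]'

```text
time_s: 10.2
ee_pos: [0.5732, 0.2112, 0.4055]
eef_rot: [-3.141, 0.0, 1.571]
force: [-0.8, 0.9, -0.3]
grip_width: 0.0179
```

>>> arm_command --plan '[1,0,0,-0.0025,0,1,0,0,-0.005,0,1,0,0,-0.005,0]'

```text
time_s: 10.5
ee_pos: [0.5732, 0.2112, 0.4035]
eef_rot: [-3.141, 0.0, 1.571]
force: [-0.2, 0.4, -0.4]
grip_width: 0.0177
```

No contact force with the tip about 5 mm below the top face, so it's in the hole. Feeling on downwards.

>>> arm_command --plan '[1,0,0,-0.0025,0,1,0,0,-0.005,0,1,0,0,-0.0075,0,1,0,0,-0.01,0,1,0,0,-0.01,0]'

```text
time_s: 11.0
ee_pos: [0.5732, 0.2112, 0.3994]
eef_rot: [-3.141, 0.0, 1.571]
force: [1.1, -0.3, -0.4]
grip_width: 0.0174
```

>>> arm_command --plan '[1,0,0,-0.0025,0,1,0,0,-0.005,0,1,0,0,-0.0075,0,1,0,0,-0.01,0,1,0,0,-0.01,0]'

```text
time_s: 11.5
ee_pos: [0.5732, 0.2112, 0.3955]
eef_rot: [-3.141, 0.0, 1.571]
force: [0.7, 0.4, -0.9]
grip_width: 0.0174
```

```bash
python3 - <<'E'
from h import *
a=vision.camera("wrist");c=vision.camera("scene")
cv2.imwrite("pics/w6.png",np.hstack([cv2.resize(a[160:260,230:330],None,fx=4,fy=4,interpolation=0),cv2.resize(c[120:200,320:400],None,fx=5,fy=5,interpolation=0)]))
E
```

```text
(no output)
```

View pics/w6.png

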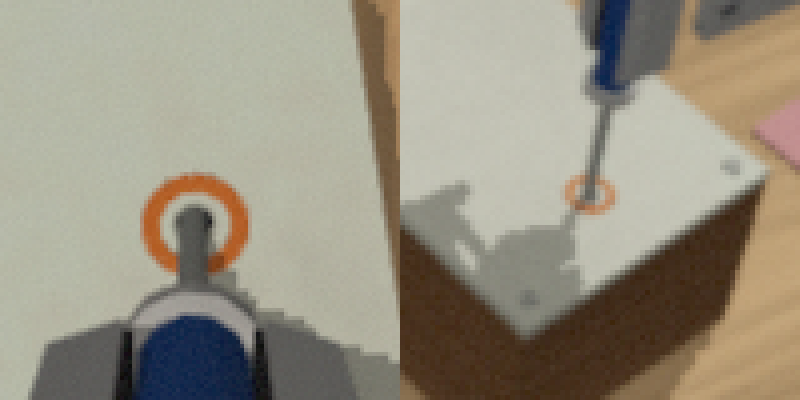

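The wrist and scene crops show the rod inside the rim with no side force. Going on in 4 mm steps.

>>> arm_command --plan '[1,0,0,-0.0025,0,1,0,0,-0.005,0,1,0,0,-0.0075,0,1,0,0,-0.01,0,1,0,0,-0.01,0]'

```text
time_s: 12.1
ee_pos: [0.5732, 0.2112, 0.3915]
eef_rot: [-3.141, 0.0, 1.571]
force: [0.0, -0.3, -1.1]
grip_width: 0.0175
```

>>> arm_command --plan '[1,0,0,-0.0025,0,1,0,0,-0.005,0,1,0,0,-0.0075,0,1,0,0,-0.01,0,1,0,0,-0.01,0]'

```text
time_s: 12.6
ee_pos: [0.5732, 0.2112, 0.3875]
eef_rot: [-3.141, 0.0, 1.571]
force: [-0.9, -0.1, -1.1]
grip_width: 0.0178
```

>>> arm_command --plan '[1,0,0,-0.0025,0,1,0,0,-0.005,0,1,0,0,-0.0075,0,1,0,0,-0.01,0,1,0,0,-0.01,0]'

```text
time_s: 13.1
ee_pos: [0.5732, 0.2112, 0.3835]
eef_rot: [-3.141, 0.0, 1.571]
force: [0.8, 0.2, 0.5]
grip_width: 0.0176
```

>>> arm_command --plan '[1,0,0,-0.0025,0,1,0,0,-0.005,0,1,0,0,-0.0075,0,1,0,0,-0.01,0,1,0,0,-0.01,0]'

```text
time_s: 13.6
ee_pos: [0.5732, 0.2112, 0.3795]
eef_rot: [-3.141, 0.0, 1.571]
force: [-0.1, 0.1, -0.7]
grip_width: 0.0173
```

>>> arm_command --plan '[1,0,0,-0.0025,0,1,0,0,-0.005,0,1,0,0,-0.0075,0,1,0,0,-0.01,0,1,0,0,-0.01,0]'

```text
time_s: 14.1
ee_pos: [0.5732, 0.2112, 0.3755]
eef_rot: [-3.141, 0.0, 1.571]
force: [0.1, 0.1, -1.4]
grip_width: 0.0176
```

>>> arm_command --plan '[1,0,0,-0.0025,0,1,0,0,-0.005,0,1,0,0,-0.0075,0,1,0,0,-0.01,0,1,0,0,-0.01,0]'

```text
time_s: 14.6
ee_pos: [0.5732, 0.2112, 0.3715]
eef_rot: [-3.141, 0.0, 1.571]
force: [-1.0, -0.4, -0.2]
grip_width: 0.0174
```

>>> arm_command --plan '[1,0,0,-0.0025,0,1,0,0,-0.005,0,1,0,0,-0.0075,0,1,0,0,-0.01,0,1,0,0,-0.01,0]'

```text
time_s: 15.1
ee_pos: [0.5732, 0.2112, 0.3678]
eef_rot: [3.141, -0.0, 1.571]
force: [0.1, -0.3, 2.2]
grip_width: 0.0176
```

First touch at about 41 mm depth. Smaller steps now.

>>> arm_command --plan '[1,0,0,-0.0025,0,1,0,0,-0.005,0,1,0,0,-0.005,0]'

```text
time_s: 15.4
ee_pos: [0.5732, 0.2112, 0.3662]
eef_rot: [3.141, -0.0, 1.571]
force: [-1.1, -0.9, 5.3]
grip_width: 0.0174
```

>>> arm_command --plan '[1,0,0,-0.0025,0,1,0,0,-0.005,0,1,0,0,-0.005,0]'

```text
time_s: 15.7
ee_pos: [0.5732, 0.2112, 0.3644]
eef_rot: [3.14, -0.0, 1.571]
force: [-0.5, 0.7, 5.8]
grip_width: 0.0176
```

>>> arm_command --plan '[1,0,0,-0.0025,0,1,0,0,-0.004,0,1,0,0,-0.004,0]'

```text
time_s: 16.0
ee_pos: [0.5732, 0.2112, 0.3629]
eef_rot: [3.14, -0.0, 1.571]
force: [-1.5, -0.7, 7.0]
grip_width: 0.0177
```

```bash
python3 - <<'E'
from h import *
b=vision.camera("side");c=vision.camera("scene")
cv2.imwrite("pics/w7.png",np.hstack([cv2.resize(b[120:240,100:250],None,fx=2.66,fy=2.66)[:319],cv2.resize(c[90:210,270:420],None,fx=2.66,fy=2.66)[:319]]))
E
```

```text
(no output)
```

View pics/w7.png

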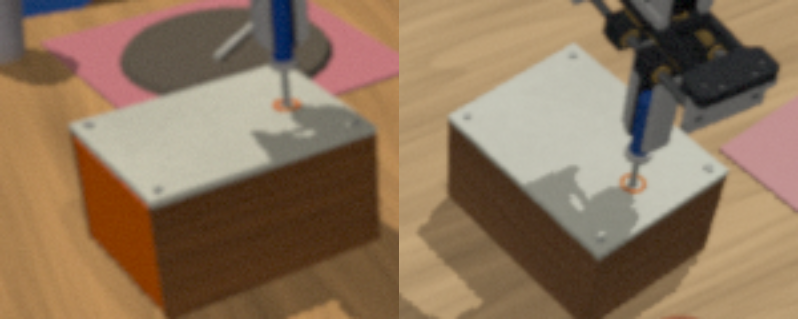

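The drawer is still shut, and the force is still climbing at about the latch's spring rate. On in 1 mm steps.

>>> arm_command --plan '[1,0,0,-0.0025,0,1,0,0,-0.0025,0,1,0,0,-0.0025,0]'

```text
time_s: 16.4
ee_pos: [0.5732, 0.2112, 0.3615]
eef_rot: [3.141, -0.0, 1.571]
force: [-0.2, -0.5, 5.0]
grip_width: 0.0175
```

>>> arm_command --plan '[1,0,0,-0.001,0,1,0,0,-0.001,0,1,0,0,-0.001,0]'

```text
time_s: 16.7
ee_pos: [0.5732, 0.2112, 0.361]
eef_rot: [3.141, -0.0, 1.571]
force: [0.4, -0.5, 4.7]
grip_width: 0.0176
```

```bash
python3 - <<'E'
from h import *
b=vision.camera("side");c=vision.camera("scene")
cv2.imwrite("pics/w8.png",np.hstack([cv2.resize(b[120:240,100:250],None,fx=2.66,fy=2.66)[:319],cv2.resize(c[90:210,270:420],None,fx=2.66,fy=2.66)[:319]]))
E
```

```text
(no output)
```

View pics/w8.png

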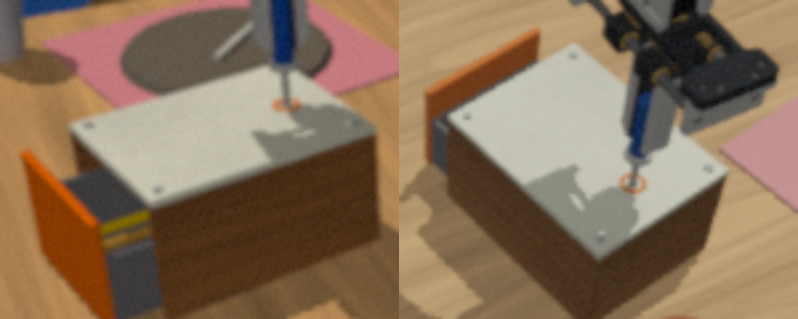

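The drawer has sprung open in both views. Drawing the pin straight up.

>>> arm_command --plan '[1,0,0,0.01,0,1,0,0,0.03,0,1,0,0,0.06,0,1,0,0,0.1,0,1,0,0,0.15,0,1,0,0,0.2,0,1,0,0,0.25,0,1,0,0,0.255,0,1,0,0,0.255,0]'

```text
time_s: 17.7
ee_pos: [0.5731, 0.2112, 0.4627]
eef_rot: [3.141, -0.0, 1.571]
force: [-0.3, 0.5, -0.9]
grip_width: 0.0176
```

>>> arm_command --plan '[1,-0.01,-0.05,0,0,1,-0.03,-0.15,0,0,1,-0.05,-0.26,0,0,1,-0.06,-0.37,0,0,1,-0.08,-0.48,0,0,1,-0.1,-0.59,0,0,1,-0.11,-0.7,0,0,1,-0.12,-0.8,0,0,1,-0.13,-0.9,0,0,1,-0.14,-0.96,0,0,1,-0.141,-1.0,0,0,1,-0.141,-1.0,0,0,1,-0.141,-1.0,0,0,1,-0.141,-1.0,0,0]'

```text
time_s: 19.1
ee_pos: [0.5171, -0.1877, 0.4625]
eef_rot: [-3.141, -0.0, 1.572]
force: [0.1, 0.6, 0.4]
grip_width: 0.0178
```

```bash
python3 - <<'E'
from h import *
np.set_printoptions(precision=4,suppress=True)
o=sensors.get_obs();print(o["time_s"],o["ee_pos"],o["force"],o["grip_width"])
a=vision.camera("wrist");b=vision.camera("side");cv2.imwrite("pics/w9.png",a);cv2.imwrite("pics/s9.png",b)
for k in ["wrist","side"]:
  for n in ["pin_tip","stand_hole"]:
    for r in vision.pinpoint(n,k)[:1]: print(k,n,r["at"],round(r["confidence"],2),atz(k,r["at"],.086))
print(proj("wrist",o["ee_pos"]-[0,0,.2986]),proj("side",o["ee_pos"]-[0,0,.2986]))
E
```

```text
19.1 [ 0.5171 -0.1877  0.4625] [0.1045 0.6463 0.3757] 0.017757806917632735
wrist pin_tip [211.8, 275.7] 0.66 [ 0.5151 -0.2102  0.086 ]
wrist stand_hole [237.7, 275.0] 0.57 [ 0.5142 -0.2419  0.086 ]
side pin_tip [244.6, 258.1] 0.83 [ 0.5567 -0.0964  0.086 ]
side stand_hole [302.5, 272.1] 0.77 [ 0.5153 -0.2382  0.086 ]
(np.float64(210.59715127455198), np.float64(277.51278645120806)) (np.float64(243.55569304982524), np.float64(258.88135527291723))
```

View pics/w9.png

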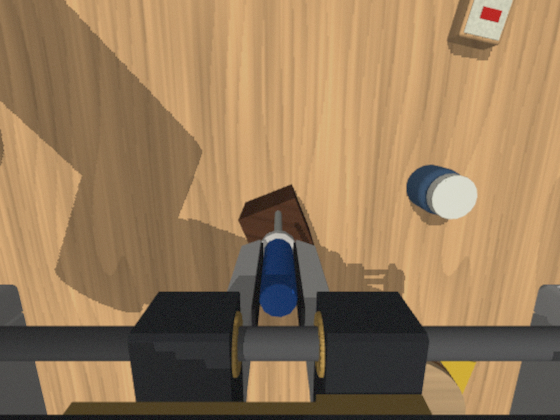

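View pics/s9.png

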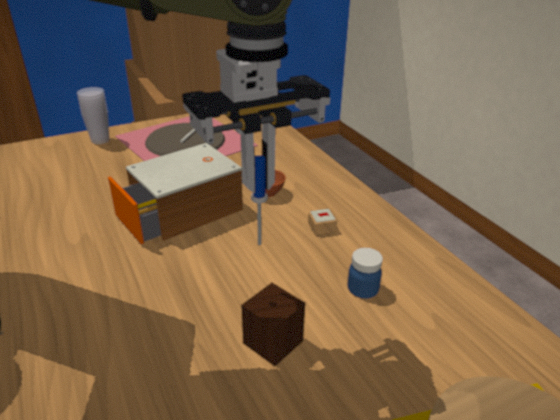

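The tip is where it should be, so the pin hasn't slipped. Back over the stand.

>>> arm_command --plan '[1,0,-0.06,0,0,1,0,-0.126,0,0,1,0,-0.126,-0.05,0,1,0,-0.126,-0.1,0,1,0,-0.126,-0.14,0,1,0,-0.126,-0.155,0,1,0,-0.126,-0.155,0,1,0,-0.126,-0.155,0]'

```text
time_s: 20.2
ee_pos: [0.5169, -0.2392, 0.4015]
eef_rot: [3.141, 0.0, 1.571]
force: [0.1, -0.9, -1.6]
grip_width: 0.0173
```

```bash
python3 - <<'E'
from h import *
np.set_printoptions(precision=4,suppress=True)
o=sensors.get_obs();print(o["time_s"],o["ee_pos"],o["force"],o["grip_width"])
a=vision.camera("wrist");b=vision.camera("side")
cv2.imwrite("pics/w10.png",np.hstack([cv2.resize(a[160:260,230:330],None,fx=4,fy=4,interpolation=0),cv2.resize(b[250:350,225:325],None,fx=4,fy=4,interpolation=0)]))
E
```

```text
20.2 [ 0.5169 -0.2392  0.4015] [ 0.1341 -0.8559 -1.5932] 0.017273407439301523
```

View pics/w10.png

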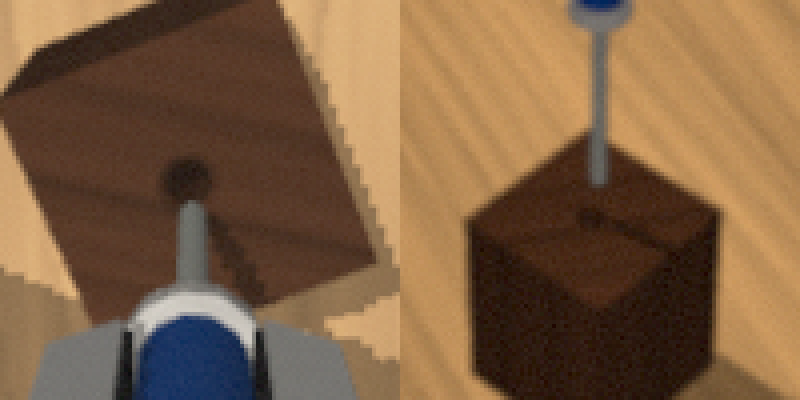

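```bash
python3 - <<'E'
from h import *
np.set_printoptions(precision=4,suppress=True)
o=sensors.get_obs()
X=np.array([*o["ee_pos"][:2],.1029])
print(atz("wrist",(204.5,276.2),.086),proj("wrist",X),proj("wrist",[*X[:2],.086]),proj("side",X),proj("side",[*X[:2],.086]))
E
```

```text
[ 0.5162 -0.2374  0.086 ] (np.float64(211.1361747805118), np.float64(276.88443919736767)) (np.float64(206.34203287552643), np.float64(276.9051937378066)) (np.float64(294.38066049256844), np.float64(273.36774277368386)) (np.float64(302.5557685802745), np.float64(273.2932203408436))
```

>>> arm_command --plan '[1,-0.003,0.004,-0.01,0,1,-0.003,0.004,-0.02,0,1,-0.003,0.004,-0.03,0,1,-0.003,0.004,-0.04,0,1,-0.003,0.004,-0.045,0,1,-0.003,0.004,-0.05,0,1,-0.003,0.004,-0.055,0,1,-0.003,0.004,-0.06,0,1,-0.003,0.004,-0.06,0]'

```text
time_s: 21.2
ee_pos: [0.5156, -0.2376, 0.3764]
eef_rot: [-3.141, -0.0, 1.571]
force: [0.5, 0.5, -0.6]
grip_width: 0.0176
```

>>> arm_command --plan '[1,0,0,-0.01,0,1,0,0,-0.02,0,1,0,0,-0.03,0,1,0,0,-0.04,0,1,0,0,-0.05,0,1,0,0,-0.05,0]'

```text
time_s: 21.8
ee_pos: [0.5155, -0.2376, 0.356]
eef_rot: [-3.141, -0.0, 1.571]
force: [-0.5, -0.0, -1.4]
grip_width: 0.0177
```

>>> arm_command --plan '[1,0,0,-0.015,0,1,0,0,-0.035,0,1,0,0,-0.055,0,1,0,0,-0.075,0,1,0,0,-0.095,0,1,0,0,-0.11,0,1,0,0,-0.12,0,1,0,0,-0.123,0,1,0,0,-0.123,0]'

```text
time_s: 22.7
ee_pos: [0.5156, -0.2376, 0.3074]
eef_rot: [-3.142, -0.0, 1.571]
force: [-0.2, -0.6, -1.0]
grip_width: 0.0176
```

>>> arm_command --plan '[1,0,0,-0.0025,0,1,0,0,-0.005,0,1,0,0,-0.007,0,1,0,0,-0.009,0,1,0,0,-0.009,0]'

```text
time_s: 23.2
ee_pos: [0.5156, -0.2376, 0.3038]
eef_rot: [-3.142, -0.0, 1.571]
force: [0.5, 0.7, -0.0]
grip_width: 0.0177
```

>>> arm_command --plan '[1,0,0,-0.002,0,1,0,0,-0.002,0,1,0,0,-0.002,0]'

```text
time_s: 23.5
ee_pos: [0.5156, -0.2376, 0.3031]
eef_rot: [-3.142, 0.0, 1.571]
force: [0.0, -0.4, -0.2]
grip_width: 0.0177
```

>>> arm_command --plan '[1,0,0,-0.0015,0,1,0,0,-0.0015,0,1,0,0,-0.0015,0]'

```text
time_s: 23.8
ee_pos: [0.5156, -0.2376, 0.3026]
eef_rot: [3.141, 0.0, 1.571]
force: [0.7, 0.6, 0.3]
grip_width: 0.0179
```

>>> arm_command --plan '[1,0,0,-0.002,0,1,0,0,-0.002,0,1,0,0,-0.002,0]'

```text
time_s: 24.1
ee_pos: [0.5156, -0.2376, 0.3025]
eef_rot: [3.141, 0.0, 1.571]
force: [-3.8, 1.3, 9.9]
grip_width: 0.0178
```

```bash
python3 - <<'E'
from h import *
o=sensors.get_obs();print(o["time_s"],o["ee_pos"],o["force"],o["moment"])
a=vision.camera("wrist");b=vision.camera("side")
cv2.imwrite("pics/w11.png",np.hstack([cv2.resize(a[180:320,210:350],None,fx=2.85,fy=2.85),cv2.resize(b[250:350,225:325],None,fx=3.99,fy=3.99)]))
E
```

```text
24.1 [ 0.51560498 -0.23760858  0.30253844] [-3.82354881  1.27140126  9.87676595] [ 0.32716326  0.69242841 -0.04144095]
```

View pics/w11.png

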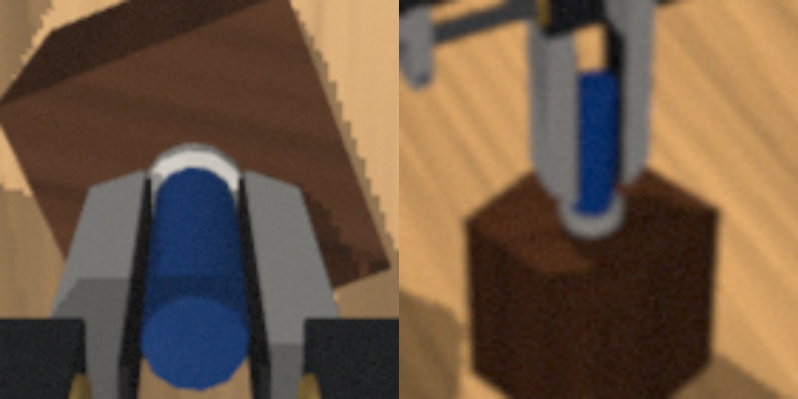

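The collar is seated: firm contact at exactly the pick-up height. Easing off slightly, then opening.

>>> arm_command --plan '[1,0,0,0.001,0,-1,0,0,0.001,0,-1,0,0,0.001,0,-1,0,0,0.001,0,-1,0,0,0.001,0,-1,0,0,0.001,0,-1,0,0,0.001,0,-1,0,0,0.001,0,-1,0,0,0.001,0,-1,0,0,0.001,0,-1,0,0,0.001,0,-1,0,0,0.001,0]'

```text
time_s: 25.4
ee_pos: [0.5156, -0.2376, 0.302]
eef_rot: [-3.142, -0.0, 1.571]
force: [-0.3, -0.0, -0.7]
grip_width: 0.0939
```

>>> arm_command --plan '[-1,0,0,0.05,0,-1,0,0,0.1,0,-1,0,0,0.2,0,-1,0,0,0.3,0,-1,0,0.1,0.3,0,-1,0,0.2,0.3,0,-1,0,0.25,0.3,0,-1,0,0.25,0.3,0,-1,0,0.25,0.3,0,-1,0,0.25,0.3,0]'

```text
time_s: 26.4
ee_pos: [0.5156, -0.1385, 0.4219]
eef_rot: [-3.141, 0.0, 1.57]
force: [-0.5, 0.2, -0.9]
grip_width: 0.094
```

```bash
python3 - <<'E'
from h import *
np.set_printoptions(precision=4,suppress=True)
o=sensors.get_obs();print(o["time_s"],o["ee_pos"],o["force"],o["grip_width"])
a=vision.camera("wrist");b=vision.camera("side");c=vision.camera("scene")
cv2.imwrite("pics/s12.png",b);cv2.imwrite("pics/c12.png",c)
cv2.imwrite("pics/w12.png",np.hstack([cv2.resize(a[200:360,200:360],None,fx=2.5,fy=2.5),cv2.resize(b[250:350,225:325],None,fx=4,fy=4)]))
for k in["wrist","side","scene"]:
  for r in vision.pinpoint("pin_grip",k)[:1]: print(k,r["at"],atz(k,r["at"],.122))
  for n in ["jar","stamp","bowl"]:
    for r in vision.pinpoint(n,k)[:1]: print(k,n,r["at"],round(r["confidence"],2))
E
```

```text
26.4 [ 0.5156 -0.1385  0.4219] [-0.4602  0.2393 -0.8735] 0.09403351840244469
wrist [310.4, 278.0] [ 0.516  -0.2396  0.122 ]
wrist jar [228.0, 436.0] 0.94
wrist stamp [61.2, 484.8] 0.62
wrist bowl [227.1, 437.4] 0.16
side [285.3, 272.2] [ 0.5148 -0.2392  0.122 ]
side jar [287.6, 365.9] 0.65
side stamp [225.6, 320.3] 0.73
side bowl [189.8, 267.1] 0.61
scene [211.9, 157.1] [ 0.5123 -0.2459  0.122 ]
scene jar [305.1, 223.2] 0.84
scene stamp [281.0, 314.4] 0.73
scene bowl [235.3, 375.4] 0.65
```

View pics/w12.png

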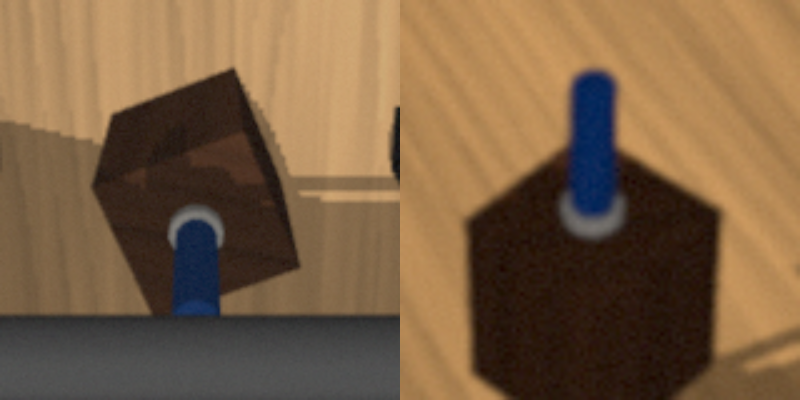

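View pics/c12.png

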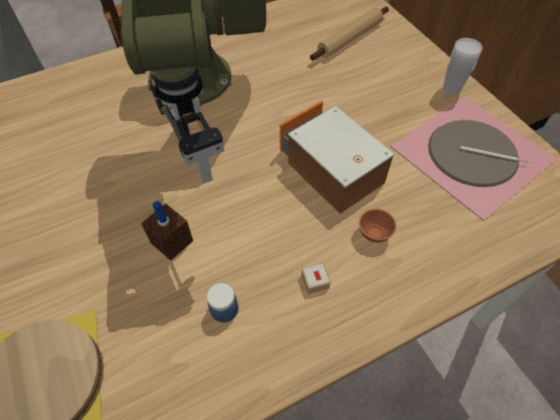

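The pin stands upright with its collar on the stand, at (213, 158) in the scene view as at the start. The drawer is open, the bystanders haven't moved and the gripper is clear. Handing in.

```bash
python3 -c "
from station import job
print(job.hand_in())"
```

```text
the job is handed in; nothing more can be done
None
```

The drawer is open, and the pin is back upright in its stand and released. I handed the job in at about 26.5 s of the 64 s; no verdict was reported.

- **Release:** I drew the pin out and lowered it through the hole in small steps. It first touched the latch at about 41 mm, the wrist force at the end of each step peaked near 7 N, and the latch let go at about 47 mm. Pictures showed the drawer springing open with the pin still in the hole.
- **Return:** The collar met the stand's top at the same tool height as at pick-up (0.3025 m against 0.3026 m), with about 10 N of contact. I eased off and opened the gripper, then moved it clear.
- **Last checks:**
  - **Pin:** it stands upright with its collar on the stand. The wrist and side cameras put the handle at (0.515–0.516, -0.239), within about 2 mm of the stand hole.
  - **Rest of the scene:** the drawer is out, and the jar, stamp and bowl are where they started to within the networks' scatter. The gripper is open and touches nothing.
- **Disagreement:** The scene-camera network put the handle at (0.512, -0.246), about 7 mm from the other two cameras. It read 3–7 mm off them earlier as well, so I went with the other two and the picture.

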